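# Key the quarter-turn fastener and hold the machine cover down

### The arm

A 6-joint arm with a two-finger parallel gripper is mounted at the origin on the work surface. World frame = base frame: x ahead of the robot, y to its left, z up, the work surface at z = 0. Lengths are in m, angles in rad, forces in N, time in s.
With the tool pointing down it reaches from about 0.425 to 0.95 m from the base axis. Payload 3.5 kg.
Tool frame: the origin (TCP) lies midway between the tips of the shut fingers; the grasp point (between the pads) lies 19 mm behind it; z points along the fingers, y is the direction in which the jaws open and shut (so a half turn about z gives the same grasp; the last joint's range is limited). The gripper opens to 85 mm and grips with 20 to 120 N. Pads are 22 mm wide; open, the fingers measure 114 mm over their backs; the gripper's body (76 mm by 85 mm) begins 54 mm behind the grasp point. The pads swing forward as they close: fully open they stand 13 mm farther back than shut.
Start: joints at [-1.325, 0.286, 1.577, -0, 1.279, -0.15], TCP at [0.26, -0.623, 0.231] pointing down, gripper open.
Joint ranges: [-2.77, 2.77], [-0.9, 2.22], [0.21, 2.48], [-1.53, 4.67], [0.24, 2.81], [-2.84, 2.84]. Speed limits (rad/s): [2.79, 2.79, 3.14, 3.14, 3.14, 3.14].

### API

Orientations are given as a unit quaternion [x, y, z, w].
In Python, from plant import * gives the robot as it stands.
- The arm moves only by the shell command python3 -m jog 'ROWS' [FORCE]. ROWS is a JSON object of lists of equal length, an entry for each row: "travel": the shift along the world's x, y, z in mm, a list of three; "dr": the turn, a rotation vector about the world's x, y, z in degrees, a list of three; "jaw": the closure in counts, from 0 (fully open) to 255 (shut). In form: {"travel": [[x, y, z], ...], "dr": [[wx, wy, wz], ...], "jaw": [jaw, ...]}. A call has 1 to 5 rows; each row shifts and turns the commanded pose from where the row before left it; what a row does not reach is not made up. A row lasts 1/12 s, in which the tool goes at most 41.7 mm and 7.16 degrees, less where a joint would pass 70% of its speed; a pose out of reach is approached as far as the arm can. A call is refused whole if a number of a shift passes 41.7 or a number of a turn 7.16, either way. A call with a gripper value outside its range is refused whole. The fingers move at their own pace and stop on an object; FORCE is the grip in N (left out, the last holds). Time passes only in rows, so rows that do not move let the fingers close. It gives the time, the measured TCP pose, the force and the opening at its end, in the units of the state.
- get_state(): the state, without advancing time (a new reading comes with each control period).
- read_camera(name): name is "scene" or "top" or "wrist"; returns the picture (480x640x3 uint8, red, green, blue); there is no depth.
- camera_info(name): a dict with "K" (3x3 intrinsics, pixels), "R" (3x3) and "t" (3): a world point X has camera coordinates R X + t; the wrist camera has in their place "mount" (4x4, takes a point from camera to tool coordinates, whose origin is the TCP and whose axes are the flange's). Camera axes: x right, y down, z forward; pixel columns grow to the right and rows downward; lengths in m; the calibration is good to about 2 mm. A picture is of the moment at which its call begins: read the wrist's pose just before it. camera_info takes no time and is no camera call.
- sign_off(): hands the job in, once; it reports no verdict.
The state is a dict: "time": time; "qpos": joint angles; "dq": joint speeds; "joint_efforts": joint torques, N m; "eef_pos": TCP position; "tcp_rot": TCP orientation; "contact_force": force on the tool from outside, world axes, zero at the start; "wrist_torque": the same for the moment, N m; "opening": opening from 0.0 (shut) to 1.0 (fully open).
Only numpy, scipy, OpenCV 4.12 (cv2) and the standard library are available. Lean on these libraries where they do the work, as an engineer would, in place of code of your own. Each camera call takes 0.05 s, during which the arm holds its last target. There are 200 camera calls.

### The job

Put the square-socket key fully down onto the square shaft of the quarter-turn fastener on the bamboo machine's cover, and with the key turn the fastener clockwise until the two slots in its plate line up with the two fixed tongues. Then push the cover all the way down against the machine frame, leaving the key on the shaft, and finish while still holding the cover down, because springs lift it again if you let go. Leave the cup, mallet and offcut where they are.

Things in the scene. Friction and masses are not known exactly. Their poses are not given: they have to be found in the camera images.
- key_center (a point): Centre of the loose dark steel key, 0.18 kg, upright on the bench, 58 mm tall, 29 mm above its foot. Hub 40 x 40 x 26 mm tall; 17.6 mm square bore, 20 mm deep, in the middle of its underside, sides along key x, y. Above the hub a flat wing to grip: 56 mm long (key x), 14 mm thick (key y), from 26 to 58 mm above the foot. Fits the shaft in four quarter turns, with 6 degrees play.
- stud_seat (a point): On the fastener's vertical axis at the top of its plate, where the key's foot rests (key fully down: key_center 29 mm above this). Turns with the fastener, sinks with the cover. The shaft rises 18 mm above it, 16 x 16 mm square, sides along this frame's x, y, its top 5 mm tapering to 11.6 mm.
- plate_slot (a point): Outer end of one of the two slots in the fastener's plate (the other is opposite), 38 mm from the axis, at the plate's top. The steel plate is an octagon 76 mm across flats, 6 mm thick, under the shaft; the slots, in stud_seat's +x and -x sides, are 13 mm wide and reach 10 mm inwards.
- tongue (a point): Top of one of the two fixed bright steel tongues, 41 mm from the fastener's axis, on machine_mark's +y side (the other is opposite). Each is a bar 5 mm wide with a round top, from 31 to 51 mm from the axis, coming up through a black slit in the cover to 4.5 mm above the raised cover, 1.5 mm below the fastener's plate.
- stud (a joint): Angle of the fastener, rad, grows as it turns clockwise seen from above. 0: slots along the machine's x. 1.571: both slots exactly over the tongues (along the machine's y). Stops at 0 and 1.8; starts at 0.2 to 0.6. Friction (0.06 N m) keeps it where it is left.
- cover (a joint): How far the cover is pushed down, m: 0 sprung up (8 mm gap below), 0.008 on the frame. Slides straight down; springs push up with 4 N net at 0, 8 N at 0.008 (key's weight not counted). With the slots more than about 0.1 rad off the tongues, the plate lands on them after 1.5 mm and the cover goes no further.
- cover_top (a point): On the top face of the cover, under the fastener's axis: 124 mm above the bench with the cover up, 116 mm down. The cover is an aluminium plate 170 mm (x) by 190 mm (y), 6 mm thick, the fastener in its middle; the fastener's plate lies 6 to 12 mm above this face.
- machine_mark (a point): Fixed, on the top of the green machine housing, on the fastener's axis; its axes are the machine's. Housing 240 mm (x) by 300 mm (y), 110 mm high; its middle is 30 mm along +x from here; a motor on its +x face.
- cup: Pale wooden cup, 68 mm across, 70 mm tall, origin under its centre. Bystander: leave it.
- mallet: Wooden mallet standing on its head, 54 mm across, 160 mm tall, origin under its centre. Bystander: leave it.
- offcut: Dark wooden block 100 x 50 x 40 mm, origin under its centre. Bystander: leave it.
Not all that is in view belongs to the job. Of the things shaped like the part that bears key_center, the dark steel one is meant.

How it is judged:
By the outcome, as a careful person would: the job done as asked, in the order asked, and still so for the second after the job is handed in, while the arm keeps its last pose, push and grip.
It also fails if it takes over 43 s, if anything falls off the work surface, if the arm or the gripper's body presses on something with over 40 N, if the wrist force passes 120 N, or if a joint passes its speed limit or range.

## Working session

There is one attempt and no reset: what is moved stays moved. The work goes in short steps, Python scripts to look and compute and a shell command to move; the robot and the scene stay as the last step left them, time stands still between calls to the robot, and variables do not carry over. Pictures are saved under pics/ and viewed, about 8 in all and at most 12, crops included, and the job is handed in when it is done.

```bash
ls; mkdir -p pics; python3 - <<'E'
from plant import *
import cv2
s=get_state(); print(s)
for n in ("scene","top"):
    im=read_camera(n); cv2.imwrite(f"pics/{n}0.png",im[:,:,::-1]); c=camera_info(n); print(n,c)
print(camera_info("wrist"))
E
```

```text
pics
{'time': 0.0, 'qpos': array([-1.32502634e+00,  2.87169946e-01,  1.57819215e+00, -1.86678908e-05,
        1.27859877e+00, -1.49973575e-01]), 'dq': array([-0.00197464, -0.00011813, -0.00083804,  0.00056064,  0.00160287,
        0.00019264]), 'joint_efforts': array([ 9.25351947e-05, -4.05981982e+01, -2.92628556e+01, -1.66676573e-04,
        5.83234476e-03, -7.15332988e-06]), 'eef_pos': array([ 0.26008496, -0.62216162,  0.22993613]), 'tcp_rot': array([ 9.80485952e-01,  1.96585593e-01, -6.56196206e-05, -1.18231771e-03]), 'contact_force': array([ 0.41773549, -0.71172569, -0.12286836]), 'wrist_torque': array([-0.03651828,  0.03040028, -0.00809355]), 'opening': 1.0025995207484564}
scene {'K': array([[594.23902143,   0.        , 322.29735229],
       [  0.        , 594.23902143, 239.8991    ],
       [  0.        ,   0.        ,   1.        ]]), 'R': array([[-0.85784101,  0.51360045,  0.01798279],
       [ 0.371628  ,  0.64412074, -0.66858141],
       [-0.3549668 , -0.56685365, -0.74342149]]), 't': array([ 0.42872771, -0.08953034,  1.52974857])}
top {'K': array([[603.07095566,   0.        , 316.67533457],
       [  0.        , 603.07095566, 230.9723572 ],
       [  0.        ,   0.        ,   1.        ]]), 'R': array([[ 0.02600809, -0.99962059, -0.00906997],
       [-0.99622854, -0.0251664 , -0.08303822],
       [ 0.08277846,  0.01119543, -0.99650509]]), 't': array([-0.05230098,  0.51407985,  1.60890857])}
{'K': array([[367.41989738,   0.        , 319.21320508],
       [  0.        , 367.41989738, 239.08248196],
       [  0.        ,   0.        ,   1.        ]]), 'mount': array([[-1.05541686e-03, -9.46574402e-01, -3.22483778e-01,
         8.21738067e-02],
       [ 9.99999295e-01, -1.17459203e-03,  1.74962696e-04,
        -3.51018649e-04],
       [-5.44402083e-04, -3.22483365e-01,  9.46574975e-01,
        -1.43194309e-01],
       [ 0.00000000e+00,  0.00000000e+00,  0.00000000e+00,
         1.00000000e+00]])}
```

View pics/scene0.png

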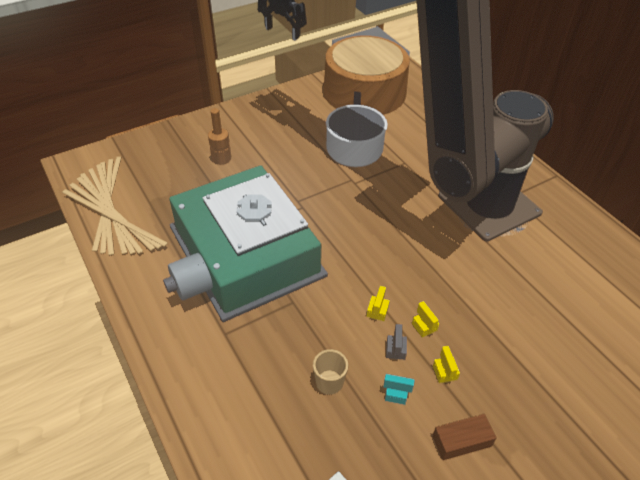

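View pics/top0.png

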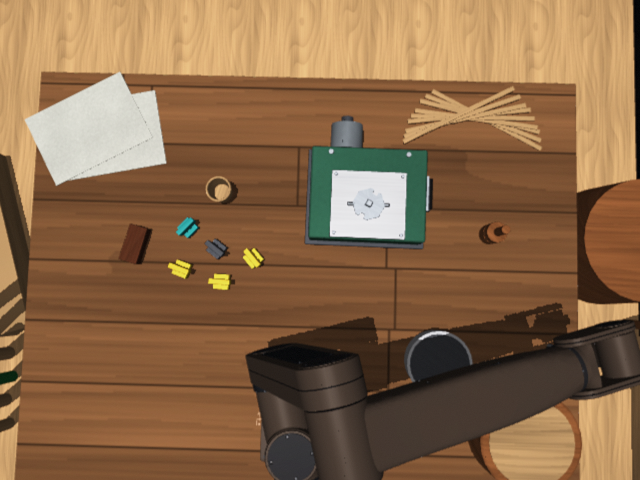

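The scene view shows the dark key at about (397,342), with the fastener on the cover at (254,206). In the top view the key is at (216,248) and the fastener at (369,204). Yellow and cyan decoys stand near the key. Next I'll triangulate and take enlarged crops.

```bash
cat > h.py <<'E'
from plant import *
import numpy as np, cv2
from scipy.spatial.transform import Rotation as Ro
def cam(n,s=None):
    c=camera_info(n); K=c["K"]
    if n=="wrist":
        T=np.eye(4); T[:3,:3]=Ro.from_quat(s["tcp_rot"]).as_matrix(); T[:3,3]=s["eef_pos"]
        M=T@c["mount"]; return K,M[:3,:3].T,-M[:3,:3].T@M[:3,3]
    return K,c["R"],np.array(c["t"])
def ray(C,p):
    K,R,t=C; d=R.T@np.linalg.solve(K,[p[0],p[1],1.]); return -R.T@t,d/np.linalg.norm(d)
def onz(C,p,z):
    o,d=ray(C,p); return o+d*(z-o[2])/d[2]
def tri(Cs,ps):
    A=np.zeros((3,3));b=np.zeros(3)
    for C,p in zip(Cs,ps):
        o,d=ray(C,p);P=np.eye(3)-np.outer(d,d);A+=P;b+=P@o
    X=np.linalg.solve(A,b); return X,[np.linalg.norm(np.cross(X-ray(C,p)[0],ray(C,p)[1])) for C,p in zip(Cs,ps)]
E
python3 - <<'E'
from h import *
t=cv2.imread("pics/top0.png"); s=cv2.imread("pics/scene0.png")
C=[cam("top"),cam("scene")]
print("key rough",tri(C,[(216,248),(397,340)]))
print("stud rough",tri(C,[(369,203),(254,204)]))
cr=lambda im,x,y,w=50,k=8: cv2.resize(im[y-w//2:y+w//2+0,x-w//2:x+w//2],None,fx=k,fy=k,interpolation=cv2.INTER_CUBIC)
o=np.hstack([np.vstack([cr(t,216,248,36),cr(s,397,340,36)]),np.vstack([cr(t,369,204,36),cr(s,254,206,36)])])
cv2.imwrite("pics/c1.png",o)
E
```

```text
key rough (array([0.46103772, 0.22871982, 0.03844018]), [np.float64(0.0004478401199910215), np.float64(0.00044784011999095345)])
stud rough (array([ 0.57819978, -0.16945997,  0.14309561]), [np.float64(0.0006949093687741423), np.float64(0.000694909368774223)])
```

View pics/c1.png

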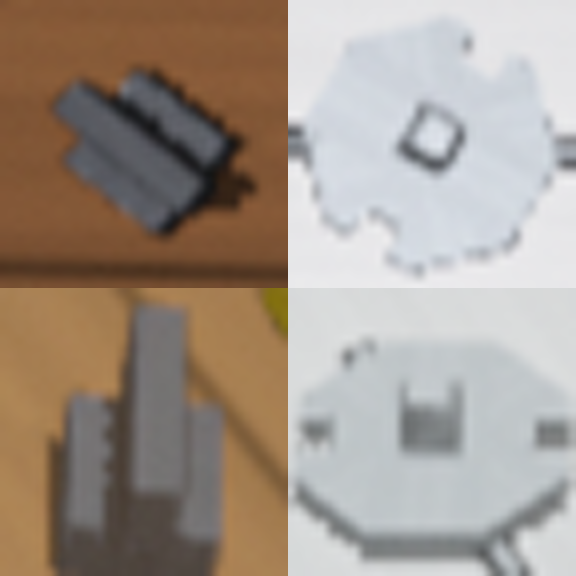

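The crops show the key wing's top ends at about (206.5,241.8) and (222.8,253.8) in the top view. The slots run toward upper right and lower left, and the shaft is at (252,203)/(369,203). I'll move to above the stud and look with the wrist camera on the way to the key.

```bash
python3 - <<'E'
from h import *
T,S=cam("top"),cam("scene")
print("wingtop",tri([T,S],[(214.6,247.75),(399,335.9)]))
a,b=onz(T,(206.5,241.75),.058),onz(T,(222.75,253.75),.058);d=a-b
print("key yaw",np.degrees(np.arctan2(d[1],d[0])),(a+b)/2,np.linalg.norm(d))
a,b=onz(T,(351+(485-288)/8,186+70/8),.136),onz(T,(351+(372-288)/8,186+215/8),.136);d=a-b
print("slot yaw",np.degrees(np.arctan2(d[1],d[0])),(a+b)/2)
E
python3 -m jog '{"travel":[[23,32,1],[23,32,1],[23,32,1],[23,32,1],[23,32,1]],"dr":[[0,0,2],[0,0,2],[0,0,2],[0,0,2],[0,0,2]],"jaw":[100,100,100,100,100]}' 60
python3 -m jog '{"travel":[[23,32,1],[23,32,1],[23,32,1],[23,32,1],[23,32,1]],"dr":[[0,0,2],[0,0,2],[0,0,2],[0,0,2],[0,0,2]],"jaw":[100,100,100,100,100]}'
python3 -m jog '{"travel":[[23,32,1],[23,32,1],[23,32,1],[18,36,1],[0,0,0]],"dr":[[0,0,2],[0,0,2],[0,0,2],[0,0,2],[0,0,0]],"jaw":[100,100,100,100,100]}'
python3 - <<'E'
from h import *
s=get_state(); im=read_camera("wrist"); cv2.imwrite("pics/w1.png",im[:,:,::-1])
import pickle; pickle.dump(s,open("w1.pkl","wb")); print(s["eef_pos"],s["tcp_rot"],s["opening"])
E
```

```text
wingtop (array([0.46020157, 0.23001932, 0.05484953]), [np.float64(0.0011974100120562838), np.float64(0.0011974100120563057)])
key yaw 55.32158564668963 [0.46097806 0.22863522 0.058     ] 0.05376884663756808
slot yaw -36.49873624904806 [ 0.57767599 -0.16931347  0.136     ]
time: 0.52
eef_pos: [0.3758, -0.4609, 0.2357]
tcp_rot: [0.959, 0.282, -0.0, -0.001]
contact_force: [0.4, -0.4, 0.2]
opening: 0.609
time: 0.93
eef_pos: [0.4908, -0.3008, 0.2409]
tcp_rot: [0.931, 0.365, -0.0, -0.0]
contact_force: [-0.3, -1.1, 1.5]
opening: 0.605
time: 1.35
eef_pos: [0.5794, -0.1647, 0.245]
tcp_rot: [0.902, 0.431, 0.001, -0.001]
contact_force: [-0.8, 0.4, 0.1]
opening: 0.605
[ 0.5793721  -0.1647153   0.24495184] [ 0.90216934  0.43137916  0.00091758 -0.0012893 ] 0.6054755370722198
```

View pics/w1.png

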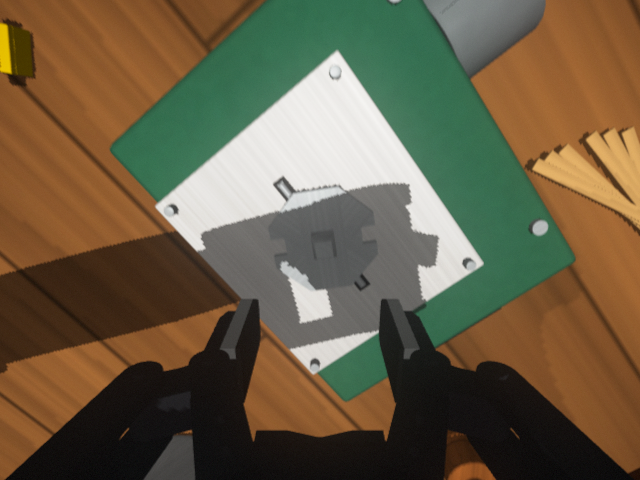

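The shaft is at about (323,244), in shadow. The slots point left and right, with tongues at about (284,187) and (362,283). I'll go to the key and look at both in one composite.

```bash

python3 -m jog '{"travel":[[-11,36,-3],[-11,36,-3],[-11,36,-3],[-11,36,-3],[-11,36,-3]],"dr":[[0,0,1],[0,0,1],[0,0,1],[0,0,1],[0,0,0]],"jaw":[100,100,100,100,100]}'
python3 -m jog '{"travel":[[-11,36,-8],[-11,36,-8],[-11,36,-8],[-11,36,-8],[-11,36,-8]],"dr":[[0,0,0],[0,0,0],[0,0,0],[0,0,0],[0,0,0]],"jaw":[100,100,100,100,100]}'
python3 -m jog '{"travel":[[-8,34,-8],[0,0,0],[0,0,0]],"dr":[[0,0,0],[0,0,0],[0,0,0]],"jaw":[100,100,100]}'
python3 - <<'E'
from h import *
s=get_state(); im=read_camera("wrist")[:,:,::-1].copy(); cv2.imwrite("pics/w2.png",im)
import pickle; pickle.dump(s,open("w2.pkl","wb")); print(s["eef_pos"],s["tcp_rot"],s["opening"])
K,R,t=cam("wrist",s)
for z in(.058,.029,0):
    p=K@(R@np.array([.4605,.229,z])+t); print(p/p[2])
a=cv2.imread("pics/w1.png")[170:300,255:390]
a=cv2.resize(cv2.convertScaleAbs(a,alpha=1.6),(400,385),interpolation=cv2.INTER_CUBIC)
q=(p/p[2]).astype(int); x0,y0=min(max(q[0]-100,0),440),min(max(q[1]-96,0),288)
b=cv2.resize(im[y0:y0+192,x0:x0+200],(400,385),interpolation=cv2.INTER_CUBIC)
print(x0,y0); cv2.imwrite("pics/c2.png",np.hstack([a,b]))
E
```

```text
time: 1.82
eef_pos: [0.521, 0.0095, 0.2297]
tcp_rot: [0.889, 0.458, -0.0, -0.0]
contact_force: [0.9, -0.0, -0.9]
opening: 0.606
time: 2.23
eef_pos: [0.4664, 0.1895, 0.1898]
tcp_rot: [0.889, 0.458, -0.0, 0.0]
contact_force: [0.4, 1.1, 0.0]
opening: 0.606
time: 2.48
eef_pos: [0.4583, 0.2235, 0.1813]
tcp_rot: [0.888, 0.46, -0.001, 0.0]
contact_force: [-0.0, -0.5, 0.3]
opening: 0.607
[0.45825983 0.22350478 0.18126892] [ 8.87770287e-01  4.60285432e-01 -1.10951567e-03  8.54407762e-05] 0.6073056664383621
[318.56932328 220.99718526   1.        ]
[318.63598836 211.25645622   1.        ]
[318.69162939 203.12649883   1.        ]
218 107
```

View pics/c2.png

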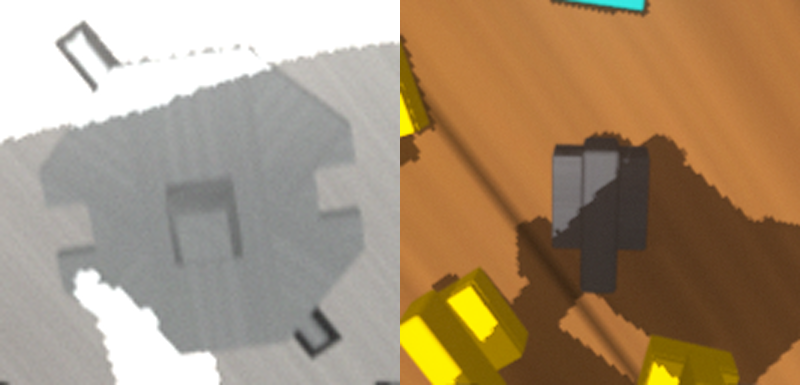

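```bash
python3 - <<'E'
from h import *
import pickle
s1,s2=[pickle.load(open(f"w{i}.pkl","rb")) for i in(1,2)]
W1,W2,T,S=cam("wrist",s1),cam("wrist",s2),cam("top"),cam("scene")
yaw=lambda a,b:np.degrees(np.arctan2((a-b)[1],(a-b)[0]))
k=lambda x,y:((x-400)/2+218,y/2.005+107)
a,b=onz(W2,k(600.5,151),.058),onz(W2,k(599,292),.058)
print("wing",(a+b)/2,np.linalg.norm(a-b),yaw(a,b))
m=k(599.7,222); print("tri wing", tri([W2,T,S],[m,(214.6,247.75),(399,335.9)]))
g=lambda x,y:(x/2.963+255,y/2.962+170)
a,b=onz(W1,g(357,187),.136),onz(W1,g(50,227),.136)
print("slot",(a+b)/2,np.linalg.norm(a-b),yaw(a,b))
print("shaft top",onz(W1,g(206,235),.154),tri([W1,T,S],[g(206,235),(351+(435-288)/8,186+130/8),(236+(432-288)/8,188+(400-288)/8)]))
a,b=onz(W1,g(88,55),.1285),onz(W1,g(318,333),.1285)
print("tongues",(a+b)/2,np.linalg.norm(a-b),yaw(a,b))
for s in(s1,s2):print("tool",s["eef_pos"],Ro.from_quat(s["tcp_rot"]).as_matrix()[:,0])
E
```

```text
wing [0.46114583 0.23083233 0.058     ] 0.054804719755778754 54.0932134109857
tri wing (array([0.46046344, 0.23023461, 0.05467164]), [np.float64(0.0006443349492975972), np.float64(0.0011568990321886435), np.float64(0.0013302741543929802)])
slot [ 0.57857936 -0.16899884  0.136     ] 0.07585304072986544 -31.089159134656594
shaft top [ 0.57867024 -0.16987889  0.154     ] (array([ 0.57827242, -0.17009129,  0.14965763]), [np.float64(0.0011391490623716646), np.float64(0.0015620986188511566), np.float64(0.0016370399416056039)])
tongues [ 0.57928847 -0.17040742  0.1285    ] 0.0937950558391104 89.35949403991913
tool [ 0.5793721  -0.1647153   0.24495184] [0.62782236 0.77835174 0.00276797]
tool [0.45825983 0.22350478 0.18126892] [ 0.57627218  0.81725527 -0.00204864]
```

```bash

python3 -m jog '{"travel":[[2.5,7,-25],[0,0,-38],[0,0,-38],[0,0,-35],[0,0,-13]],"dr":[[0,0,-0.5],[0,0,0],[0,0,0],[0,0,0],[0,0,0]],"jaw":[100,100,100,100,100]}' 80
python3 -m jog '{"travel":[[0,0,0],[0,0,0],[0,0,0],[0,0,0],[0,0,0]],"dr":[[0,0,0],[0,0,0],[0,0,0],[0,0,0],[0,0,0]],"jaw":[255,255,255,255,255]}' 80
python3 -m jog '{"travel":[[0,0,0],[0,0,0],[0,0,15],[0,0,25],[0,0,0]],"dr":[[0,0,0],[0,0,0],[0,0,0],[0,0,0],[0,0,0]],"jaw":[255,255,255,255,255]}'
python3 - <<'E'
from h import *
s=get_state(); im=read_camera("wrist")[:,:,::-1].copy(); cv2.imwrite("pics/w3.png",im[90:480,100:540]); print(s["eef_pos"],s["tcp_rot"],s["opening"],s["contact_force"])
E
```

```text
time: 2.95
eef_pos: [0.4592, 0.2272, 0.0285]
tcp_rot: [0.891, 0.454, -0.004, -0.001]
contact_force: [-1.1, -1.2, 0.5]
opening: 0.612
time: 3.37
eef_pos: [0.4632, 0.2303, 0.0351]
tcp_rot: [0.89, 0.455, 0.002, 0.0]
contact_force: [-0.9, 0.3, 3.7]
opening: 0.147
time: 3.78
eef_pos: [0.4646, 0.2313, 0.0775]
tcp_rot: [0.89, 0.455, 0.004, 0.001]
contact_force: [1.6, 0.3, 0.1]
opening: 0.147
[0.4645579  0.23128049 0.07748521] [8.90232568e-01 4.55488838e-01 3.93133015e-03 6.61355806e-04] 0.1474254429960605 [1.56937462 0.25725505 0.12310201]
```

View pics/w3.png

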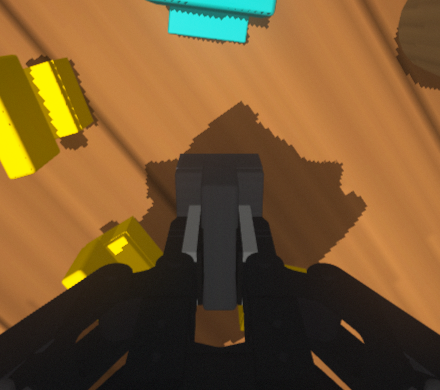

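The key is held square between the pads. In this crop the wing's top runs from about (221,184) to (219,309).

```bash
python3 - <<'E'
from h import *
s=get_state();W=cam("wrist",s);z=s["eef_pos"][2]+.023
a,b=onz(W,(321,274),z),onz(W,(319,399),z)
R=Ro.from_quat(s["tcp_rot"]).as_matrix()
print(np.linalg.norm(a-b),(a+b)/2-s["eef_pos"],R.T@((a+b)/2-s["eef_pos"]),np.degrees(np.arctan2(*(a-b)[1::-1])),np.degrees(np.arctan2(R[1,0],R[0,0])))
E
```

```text
0.055222313283429005 [-0.00019803  0.00081845  0.023     ] [ 0.00066122 -0.00055448 -0.02299923] 53.3796541204609 54.193952400643354
```

```bash

python3 -m jog '{"travel":[[0,0,35],[0,0,38],[4,-10,38],[10,-36,10],[10,-36,5]],"dr":[[0,0,0],[0,0,0],[0,0,0],[0,0,1],[0,0,1]],"jaw":[255,255,255,255,255]}'
python3 -m jog '{"travel":[[10,-36,0],[10,-36,0],[10,-36,0],[10,-36,0],[10,-36,0]],"dr":[[0,0,1],[0,0,1],[0,0,1],[0,0,0],[0,0,0]],"jaw":[255,255,255,255,255]}'
python3 -m jog '{"travel":[[10,-36,0],[10,-36,0],[10,-36,0],[10,-31,0],[0,0,0]],"dr":[[0,0,0],[0,0,0],[0,0,0],[0,0,0],[0,0,0]],"jaw":[255,255,255,255,255]}'
python3 -m jog '{"travel":[[0,0,0],[0,0,0]],"dr":[[0,0,0],[0,0,0]],"jaw":[255,255]}'
python3 -c "
from h import *
R=Ro.from_quat(get_state()['tcp_rot']).as_matrix();print(R,np.degrees(np.arctan2(R[1,0],R[0,0])))"
```

```text
time: 4.25
eef_pos: [0.4872, 0.1486, 0.2022]
tcp_rot: [0.881, 0.473, 0.003, 0.001]
contact_force: [0.4, 0.1, -2.1]
opening: 0.145
time: 4.67
eef_pos: [0.5352, -0.0333, 0.1977]
tcp_rot: [0.87, 0.494, -0.001, -0.001]
contact_force: [0.0, 1.0, -1.3]
opening: 0.142
time: 5.08
eef_pos: [0.5764, -0.1761, 0.1976]
tcp_rot: [0.871, 0.492, -0.001, 0.001]
contact_force: [0.0, -0.8, -1.5]
opening: 0.141
time: 5.25
eef_pos: [0.575, -0.1702, 0.1976]
tcp_rot: [0.87, 0.494, -0.001, -0.001]
contact_force: [0.4, -0.6, -1.4]
opening: 0.144
[[ 5.12674549e-01  8.58579100e-01 -2.59534031e-03]
 [ 8.58582986e-01 -5.12671301e-01  1.84233745e-03]
 [ 2.51235936e-04 -3.17283455e-03 -9.99994935e-01]] 59.157853992388
```

```bash

python3 -m jog '{"travel":[[3.5,0.6,0],[0,0,-4],[0,0,-5],[0,0,-3],[0,0,0]],"dr":[[0,0,0],[0,0,0],[0,0,0],[0,0,0],[0,0,0]],"jaw":[255,255,255,255,255]}'
python3 -m jog '{"travel":[[0,0,-3],[0,0,-2],[0,0,0]],"dr":[[0,0,0],[0,0,0],[0,0,0]],"jaw":[255,255,255]}'
python3 - <<'E'
from h import *
s=get_state(); print(s["eef_pos"],s["contact_force"],s["wrist_torque"])
w=read_camera("wrist")[:,:,::-1]; c=read_camera("scene")[:,:,::-1]; t=read_camera("top")[:,:,::-1]
r=lambda i:cv2.resize(i,(400,400),interpolation=cv2.INTER_CUBIC)
cv2.imwrite("pics/c4.png",np.hstack([r(w[160:420,190:450]),r(c[165:245,215:295])]))
E
```

```text
time: 5.67
eef_pos: [0.5786, -0.1692, 0.1859]
tcp_rot: [0.869, 0.494, -0.001, -0.001]
contact_force: [-0.0, 0.5, -1.4]
opening: 0.145
time: 5.92
eef_pos: [0.5792, -0.1699, 0.1818]
tcp_rot: [0.87, 0.494, 0.0, -0.0]
contact_force: [0.5, 0.6, -2.3]
opening: 0.147
[ 0.57916321 -0.16991877  0.18183452] [ 0.45963822  0.60037846 -2.26642535] [0.15385423 0.00199808 0.01702291]
```

View pics/c4.png

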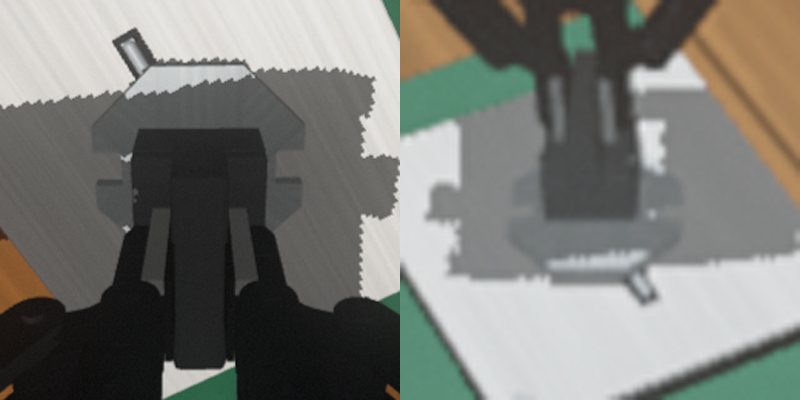

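No contact force with the foot about 7 mm below the shaft top, so the bore is on the shaft. The images agree: hub centred on the plate and parallel to the slots. I'll lower to the seat.

```bash

python3 -m jog '{"travel":[[0,0,-3],[0,0,-3],[0,0,0]],"dr":[[0,0,0],[0,0,0],[0,0,0]],"jaw":[255,255,255]}'
python3 -m jog '{"travel":[[0,0,-2.5],[0,0,-1],[0,0,0]],"dr":[[0,0,0],[0,0,0],[0,0,0]],"jaw":[255,255,255]}'
python3 -m jog '{"travel":[[0,0,-1],[0,0,0]],"dr":[[0,0,0],[0,0,0]],"jaw":[255,255]}'
```

```text
time: 6.32
eef_pos: [0.5793, -0.17, 0.1757]
tcp_rot: [0.87, 0.494, 0.0, -0.0]
contact_force: [1.6, 1.8, -1.4]
opening: 0.144
time: 6.57
eef_pos: [0.5793, -0.1701, 0.1726]
tcp_rot: [0.87, 0.494, 0.0, -0.0]
contact_force: [1.6, 0.8, -0.9]
opening: 0.149
time: 6.73
eef_pos: [0.5794, -0.1701, 0.1718]
tcp_rot: [0.87, 0.494, 0.0, -0.0]
contact_force: [1.4, 1.1, -1.3]
opening: 0.141
```

```bash

for i in 1 2 3; do python3 -m jog '{"travel":[[0,0,-0.6],[0,0,0],[0,0,0]],"dr":[[0,0,0],[0,0,0],[0,0,0]],"jaw":[255,255,255]}' | grep -E "eef|force"; done
```

```text
eef_pos: [0.5794, -0.1701, 0.1713]
contact_force: [1.8, 1.8, -0.5]
eef_pos: [0.5794, -0.1702, 0.1711]
contact_force: [0.1, 2.1, 1.7]
eef_pos: [0.5794, -0.1702, 0.1705]
contact_force: [-0.3, 2.5, 3.0]
```

Contact at z ≈ 0.171, with the force stepping about 4 N: the key is seated as expected. Now I'll turn clockwise about 60° plus 6° of play.

```bash

python3 -m jog '{"travel":[[0,0,0],[0,0,0],[0,0,0],[0,0,0],[0,0,0]],"dr":[[0,0,-5],[0,0,-5],[0,0,-5],[0,0,-5],[0,0,-5]],"jaw":[255,255,255,255,255]}' 100
python3 -m jog '{"travel":[[0,0,0],[0,0,0],[0,0,0],[0,0,0],[0,0,0]],"dr":[[0,0,-5],[0,0,-5],[0,0,-5],[0,0,-5],[0,0,-5]],"jaw":[255,255,255,255,255]}' 
python3 -m jog '{"travel":[[0,0,0],[0,0,0],[0,0,0],[0,0,0],[0,0,0]],"dr":[[0,0,-5],[0,0,-5],[0,0,-5],[0,0,0],[0,0,0]],"jaw":[255,255,255,255,255]}' 
python3 - <<'E'
from h import *
s=get_state(); print(s["eef_pos"],s["contact_force"],s["wrist_torque"]);R=Ro.from_quat(s['tcp_rot']).as_matrix();print(np.degrees(np.arctan2(R[1,0],R[0,0])))
import pickle;pickle.dump(s,open("w5.pkl","wb"))
w=read_camera("wrist")[:,:,::-1]; c=read_camera("scene")[:,:,::-1]
cv2.imwrite("pics/w5.png",w)
r=lambda i:cv2.resize(i,(400,400),interpolation=cv2.INTER_CUBIC)
cv2.imwrite("pics/c5.png",np.hstack([r(w[190:350,240:400]),r(c[165:245,215:295])]))
E
```

```text
time: 7.9
eef_pos: [0.5791, -0.1699, 0.1702]
tcp_rot: [0.956, 0.292, -0.0, -0.0]
contact_force: [0.1, 3.9, 2.9]
opening: 0.138
time: 8.32
eef_pos: [0.5789, -0.1696, 0.1701]
tcp_rot: [0.997, 0.078, -0.001, -0.001]
contact_force: [-1.8, 5.5, 3.2]
opening: 0.142
time: 8.73
eef_pos: [0.5789, -0.1695, 0.17]
tcp_rot: [0.999, -0.05, -0.001, -0.001]
contact_force: [-0.7, 6.2, 3.8]
opening: 0.139
[ 0.57888531 -0.16952575  0.16995897] [-0.74049663  6.16338233  3.78396309] [1.01051353 0.27587452 0.02178298]
-5.698575447786966
```

View pics/c5.png

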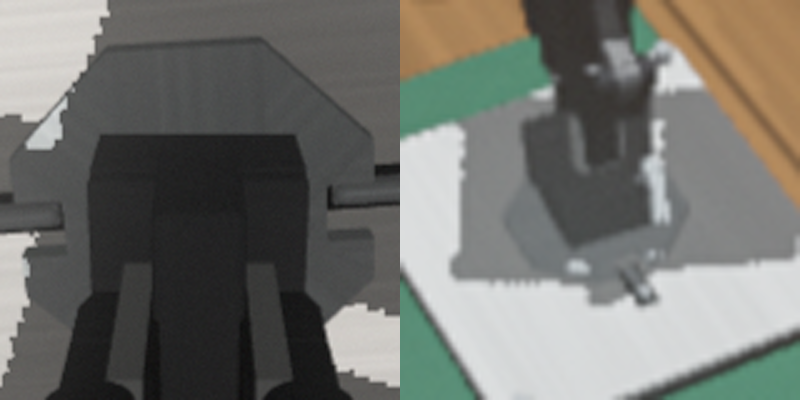

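```bash
python3 - <<'E'
import cv2,numpy as np
w=cv2.imread("pics/w5.png")[235:315,225:415]
w=np.clip(255*(w/255.*1.9)**.8,0,255).astype(np.uint8)
cv2.imwrite("pics/c6.png",cv2.resize(w,None,fx=4.2,fy=4.2,interpolation=cv2.INTER_CUBIC))
E
```

```text
(no output)
```

View pics/c6.png

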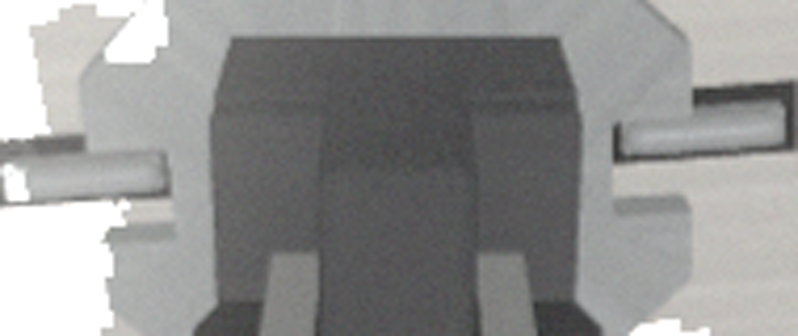

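The slot centreline slopes about −3.3° in the image, between (130,196) and (650,166). The tongues slope about −4.4°, so they agree to about 1° with the tongues inside the slots. Now I'll push down in steps.

```bash

python3 -m jog '{"travel":[[0,0.5,-1],[0,0,-1],[0,0,-1],[0,0,0]],"dr":[[0,0,0],[0,0,0],[0,0,0],[0,0,0]],"jaw":[255,255,255,255]}' 
python3 -m jog '{"travel":[[0,0,-1],[0,0,-1],[0,0,-1],[0,0,0]],"dr":[[0,0,0],[0,0,0],[0,0,0],[0,0,0]],"jaw":[255,255,255,255]}' 
python3 -m jog '{"travel":[[0,0,-1],[0,0,0],[0,0,0]],"dr":[[0,0,0],[0,0,0],[0,0,0]],"jaw":[255,255,255]}' 
```

```text
time: 9.17
eef_pos: [0.5789, -0.1695, 0.1669]
tcp_rot: [0.999, -0.05, -0.001, -0.0]
contact_force: [-2.4, 4.2, 5.5]
opening: 0.141
time: 9.5
eef_pos: [0.579, -0.1695, 0.1643]
tcp_rot: [0.999, -0.05, -0.001, -0.0]
contact_force: [-2.3, 4.2, 6.4]
opening: 0.138
time: 9.75
eef_pos: [0.579, -0.1695, 0.1636]
tcp_rot: [0.999, -0.05, -0.001, -0.0]
contact_force: [-2.8, 4.2, 7.7]
opening: 0.141
```

```bash

for i in 1 2 ; do python3 -m jog '{"travel":[[0,0,-1],[0,0,0],[0,0,0]],"dr":[[0,0,0],[0,0,0],[0,0,0]],"jaw":[255,255,255]}' | grep -E "eef|force"; done
```

```text
eef_pos: [0.579, -0.1695, 0.1632]
contact_force: [-4.9, 4.5, 8.3]
eef_pos: [0.579, -0.1695, 0.1631]
contact_force: [-6.3, 5.6, 12.6]
```

```bash

python3 -m jog '{"travel":[[0,0,-1],[0,0,-0.5],[0,0,0],[0,0,0],[0,0,0]],"dr":[[0,0,0],[0,0,0],[0,0,0],[0,0,0],[0,0,0]],"jaw":[255,255,255,255,255]}'
python3 -m jog '{"travel":[[0,0,0],[0,0,0],[0,0,0],[0,0,0],[0,0,0]],"dr":[[0,0,0],[0,0,0],[0,0,0],[0,0,0],[0,0,0]],"jaw":[255,255,255,255,255]}'
python3 - <<'E'
from h import *
w=read_camera("wrist")[:,:,::-1][190:380,200:440]; c=read_camera("scene")[:,:,::-1][155:255,195:321]
w=np.clip(255*(w/255.*1.9)**.8,0,255).astype(np.uint8)
r=lambda i:cv2.resize(i,(400,317),interpolation=cv2.INTER_CUBIC)
cv2.imwrite("pics/c7.png",np.hstack([r(w),r(c)]))
E
```

```text
time: 10.67
eef_pos: [0.5791, -0.1696, 0.1631]
tcp_rot: [0.999, -0.05, -0.001, -0.0]
contact_force: [-7.5, 7.6, 16.4]
opening: 0.143
time: 11.08
eef_pos: [0.5791, -0.1696, 0.1631]
tcp_rot: [0.999, -0.05, -0.001, -0.0]
contact_force: [-6.9, 6.7, 16.2]
opening: 0.139
```

View pics/c7.png

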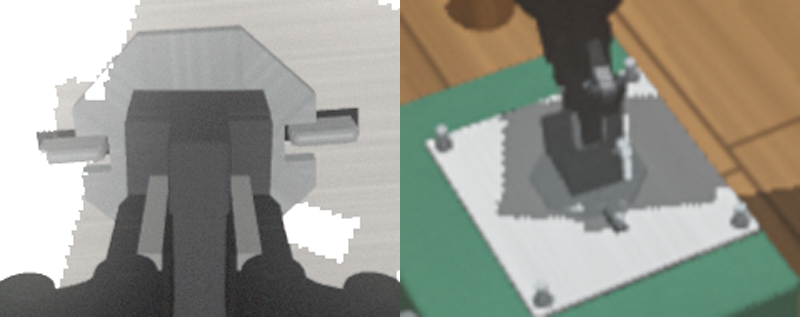

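The tongues stand up inside both slots, at about (75,147) and (325,130). The cover is down on the housing, with its guide posts now sticking out, and the key is on the shaft. The force is steady at about 16 N against a hard stop.

```bash
python3 -c "
from plant import *
print(sign_off())"
```

```text
the job is handed in; nothing more can be done
None
```

I put the dark steel key fully down on the fastener's shaft, turned the fastener clockwise, pushed the cover down onto the frame and handed the job in while still holding it. It took about 11 s of the 43 s allowed; `sign_off()` reports no verdict.

**Key on the shaft:** the key slid on with no contact force until it met its seat at a TCP height of 0.171 m. There the force rose by about 4 N, matching the cover springs.

**Turn:** I turned the key about 65°. Before pushing, the slots lined up with the tongues to about 1° in the close-up.

**Cover:** it sank about 8 mm under a force that rose only as the springs would, then met a hard stop at TCP 0.1631 m. In the last picture the tongues stand up inside both slots. I ended with a steady upward force of about 16 N on the tool.

**Checks that disagreed:**
- The heights I triangulated came out 3–4 mm below the stated ones. I used the stated heights, and contact on the seat confirmed them.
- The first slot angle, from the top camera, was about 5° off the wrist camera's. I used the wrist camera's.
- At the end there was still a sideways force of about 7 N along each of x and y.

I kept the arm clear of the cup, mallet and offcut, but did not check their positions again at the end.

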